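Zero the pan dial, then draw out and lock the tripod leg while holding it

TASK

Get the phone tripod on the wooden board ready: first turn its pan dial anticlockwise (seen from above) back to the zero stop. Then pull the spring-loaded leg out by its foot bar until the bar is level with the pointer of the index clip, and while you hold it there push the cam lever fully closed, so that it lies straight along the leg. Finish still holding the foot bar at the mark with the lever closed; do not let go, and leave the index clip and the things around the board where they are.

Things in the scene. Friction and masses are not known exactly. Their poses are not given: they have to be found in the camera images.
- stand: Wooden board 240 x 360 mm, fixed, top face 18 mm above the unit's top, with a phone tripod lying on it. Origin: centre of its underside. The leg slides along the board's long axis y, +y is out; foot bar and open lever reach to -x. 'Local' below is this frame. Tube, collar, folded legs, phone clamp: x -10 to 90, y -240 to 0, up to 60 mm high. Scale rail: x 89 to 101, y 10 to 160, 34 mm high.
- dial (a joint): Pan dial, a black knob, in rad: 0 at the zero stop (hard stop), growing as it turns clockwise seen from above; starts at 0.6 to 1.3 and stays where left (friction 0.04 N m). To zero it, turn it anticlockwise by this value. At zero the white tick on its bar points to the small dark line on the board, at the board's -x side of the dial.
- dial_grip (a point): Point on the dial's vertical axis at the height to grip (55 mm), at local x -60, y -110 mm. The dial's raised bar grip is 42 mm long, 14 mm wide, from 32 to 62 mm high, on a 44 mm disc over a 68 mm round base. This point's x axis runs along the bar and turns with it; at dial value 0 it is parallel to the board's x.
- leg: Sliding leg: 18 mm rod with a straight foot bar across its end; slides along the board's y, 0 to 110 mm out. A spring draws it in with 2 N when in, 60 N/m more as it comes out (4 to 5 N at the mark), so it runs back in if let go, even with the lever closed. Origin: where rod axis and bar's centre line cross, local x 40, z 45 mm, y 30 mm when fully in, where it starts. Axes as the board.
- bar_grip (a point): Point on the foot bar's centre line 17 mm from its free -x end, 113 mm in -x from the leg's axis. The bar is 155 mm long along x, 12 mm wide along y, 18 mm high, its centre 45 mm above the unit's top and 27 mm above the board. It can be straddled from above by jaws that close along y; nothing stands beside it here. Axes as the board.
- bar_end (a point): Centre of the foot bar's other (+x) end face, which points at the index clip; 25 mm in +x from the leg's axis. Axes as the board.
- mark_tip (a point): The length mark: tip of the steel pointer (4 mm wide) of the index clip on the scale rail, 33 to 57 mm further out than the bar's starting place. Axes as the board. The leg is at its mark when bar_end and this point have the same y in the board's frame (the tip is then 10 mm beyond the bar's end in x). The clip could be pushed along its rail: keep off it.
- lever (a joint): Cam lever in rad: 0 is closed (hard stop; it lies straight along over the leg), positive is swung out towards the board's -x; starts at 0.38 to 0.5 and stays where left (friction 0.2 N m, about 2 N at the paddle). It turns about a vertical pin on the collar at local x 40, y -15 mm.
- paddle (a point): Centre of the lever's paddle, 107.5 mm from the pin: upright plate 75 mm long along the lever, 8 mm thick, 59 to 72 mm above the unit's top; the arm is as high, so the foot bar (top 54 mm) passes below. Fingers straddling the bar on the paddle's -x side meet it with their sides as they slide along the bar in +x, and so close it; closed, its -x face is 4 mm in -x of the leg's axis.
- tiffin: Red plastic lunch box, 126 x 176 x 64 mm, with clip latches; loose bystander beyond the board's +y end. Origin: centre of underside.
- tumbler: Steel tumbler, 72 mm wide, 100 mm tall; loose bystander beside the board's +x edge. Origin: centre of underside.
- jar: Glass jar with twist cap, 70 mm wide, 90 mm tall; loose bystander beyond the board's -y end. Origin: centre of underside.

How it is judged:
On the way, in this order (a step that is already met when the one before it is completed fails the run):
1. the dial is back at its zero stop (value of joint dial below 0.08 rad), for 0.2 s.
2. the foot bar is held level with the pointer while the lever is still open (y of bar_end in the frame of mark_tip between -0.006 and 0.006 m and contact force between the fingers and leg above 1 N and value of joint lever above 0.3 rad), for 0.2 s.
3. the lever is closed with the foot bar still held at the mark (y of bar_end in the frame of mark_tip between -0.006 and 0.006 m and contact force between the fingers and leg above 1 N and value of joint lever below 0.06 rad), for 0.2 s.
At the end, for the whole second after the job is handed in: The foot bar's centre line is within 6 mm of the pointer (along the leg) and the fingers press on the leg with more than 1 N, holding it against its spring; the lever is within 0.06 rad of closed and the dial within 0.08 rad of its zero stop (all of step 3 and value of joint dial below 0.08 rad); the arm keeps its last pose, push and grip.
It fails at once if the cam lever is swung in while the leg is off its length mark (value of joint lever below 0.25 rad and not (y of bar_end in the frame of mark_tip between -0.009 and 0.009 m)).
It fails at once if the index clip that gives the length mark is shifted (distance of mark_tip from where it was at the start of the episode above 0.004 m).
It fails at once if the tiffin, tumbler or jar is pushed or tipped (distance of any of tiffin, tumbler, jar from where it was at the start of the episode above 0.02 m or angle between any of tiffin, tumbler, jar's own z axis and vertical above 0.3 rad).
It also fails if it takes over 51 s, if anything falls off the work surface, if the arm or the gripper's body presses on something with over 40 N, if the wrist force passes 120 N, or if a joint passes its speed limit or range.

ROBOT

A 7-joint arm with a two-finger parallel gripper is mounted at the origin on the work surface. World frame = base frame: x ahead of the robot, y to its left, z up, the work surface at z = 0. Lengths are in m, angles in rad, forces in N, time in s.
With the tool pointing down it reaches from about 0.35 to 0.9 m from the base axis. Payload 8.1 kg.
Tool frame: the origin (TCP) lies midway between the tips of the shut fingers; the grasp point (between the pads) lies arm.grasp_offset behind it (arm.grasp_offset is the distance from the TCP to the grasp point, in m); z points along the fingers, y is the line along which they close (so a half turn about z gives the same grasp; the last joint's range is limited). The gripper opens to 92 mm and grips with 3 to 60 N. Pads are 19 mm wide; open, the fingers measure 130 mm over their backs; the gripper's body (75 mm by 190 mm) begins 47 mm behind the grasp point.
Start: joints at [1.238, 0.434, 0.025, 1.573, -0.012, 1.134, -0.075], TCP at [0.142, -0.609, 0.227] pointing down, gripper open.
Joint ranges: [-2.62, 2.62], [-0.44, 2.09], [-1.27, 1.32], [0.08, 2.57], [-1.32, 4.46], [0.12, 2], [-2.74, 2.74]. Speed limits (rad/s): [2.22, 2.22, 3.01, 3.01, 3.14, 3.14, 3.14].

INTERFACE

Orientations are given as a rotation vector (axis times angle).
In Python, from cell import observe, imaging, arm gives the robot as it stands.
- The arm moves only by the tool apply_moves, never from a script. Its argument "commands" is a list of rows, each a list of 5 numbers: the opening in per cent of the stroke, from 0 (shut) to 100 (fully open), then the shift along the world's x, y, z in units of 0.06 m (1.0 is 0.06 m), then the turn about the world's z in units of 0.5 rad (1.0 is 0.5 rad). A call has 1 to 12 rows; each row shifts and turns the commanded pose from where the row before left it; what a row does not reach is not made up. A row lasts 1/8 s, in which the tool goes at most 62.5 mm and 10.7 degrees, less where a joint would pass 70% of its speed; a pose out of reach is approached as far as the arm can. A call with a number of a shift or a turn outside -1 to 1 is refused whole. A call with a gripper value outside its range is refused whole. The fingers move at their own pace and stop on an object; "newtons" is the grip in N (left out, the last holds). Time passes only in rows, so rows that do not move let the fingers close. It gives the time, the measured TCP pose, the force, the opening and the grip force at its end, in the units of the state.
- observe(): the state, without advancing time (a new reading comes with each control period).
- imaging.get_image(name): name is "scene" or "top"; returns (picture, depth): 420x560x3 uint8, red, green, blue; 420x560 float32, m along the optical axis (not along the pixel's ray), 0 where there is no reading.
- imaging.camera_params(name): a dict with "camera_matrix" (3x3 intrinsics, pixels), "dist" ([k1, k2, p1, p2, k3] as OpenCV has them; the pictures are not rectified), "origin" and "rotation" of the camera in the world. Camera axes: x right, y up, looking along -z (the intrinsics and any distortion apply to the point x, -y, -z); pixel columns grow to the right and rows downward; lengths in m; the calibration is good to about 2 mm. A picture is of the moment at which its call begins. camera_params takes no time and is no camera call.
- arm.sign_off(): hands the job in; it is judged then, once.
The state is a dict: "clock": time; "joints": joint angles; "dq": joint speeds; "joint_efforts": joint torques, N m; "position": TCP position; "ee_rot": TCP orientation; "force": force on the tool from outside, world axes, zero at the start; "ft_torque": the same for the moment, N m; "width": opening from 0.0 (shut) to 1.0 (fully open); "gripper_force": force on a finger pad.
Only numpy, scipy, OpenCV 4.12 (cv2) and the standard library are available. Lean on these libraries where they do the work, as an engineer would, in place of code of your own. Each camera call takes 0.05 s, during which the arm holds its last target. There are 200 camera calls.

## Working session

There is one attempt and no reset: what is moved stays moved. The work goes in short steps, Python scripts to look and compute and a tool call to move; the robot and the scene stay as the last step left them, time stands still between calls to the robot, and variables do not carry over. Pictures are saved under pics/ and viewed, at most 10 in all, crops included, and the job is handed in when it is done.

Besides the shell and the picture viewer there is one more tool, called after ">>>" by a JSON object that holds its "method" and its "body", one argument or row to a line. apply_moves: Moves the arm, as the interface text tells. Its arguments: {"type":"object","properties":{"commands":{"type":"array"},"newtons":{"type":"number"}},"required":["commands"]}

```bash
mkdir -p pics; ls; python3 - <<'E'
from cell import observe, imaging, arm
import cv2,numpy as np
for n in ("top","scene"):
    p,d=imaging.get_image(n); np.savez(f"{n}0.npz",p=p,d=d)
    cv2.imwrite(f"pics/{n}0.png",p[:,:,::-1])
    c=imaging.camera_params(n); print(n,c)
print(arm.grasp_offset); print(observe())
E
```

```text
pics
top {'camera_matrix': array([[420.36014442,   0.        , 289.13745983],
       [  0.        , 420.36014442, 209.20667932],
       [  0.        ,   0.        ,   1.        ]]), 'dist': array([-0.11194068,  0.        ,  0.        ,  0.        ,  0.        ]), 'origin': array([0.54196812, 0.02456721, 1.13064502]), 'rotation': array([ 0.04694674, -0.01851148, -1.56784712])}
scene {'camera_matrix': array([[391.94349348,   0.        , 277.2526221 ],
       [  0.        , 391.94349348, 201.23729891],
       [  0.        ,   0.        ,   1.        ]]), 'dist': array([0.02836276, 0.        , 0.        , 0.        , 0.        ]), 'origin': array([ 1.16049948, -0.42797807,  0.79027423]), 'rotation': array([0.74125682, 0.36366575, 0.82678955])}
0.0188
{'clock': 0.1, 'joints': array([ 1.23840039,  0.43515155,  0.0250038 ,  1.57395226, -0.01162703,
        1.13398133, -0.07511006]), 'dq': array([ 0.00072166, -0.00180944,  0.00042187, -0.0020409 ,  0.00110041,
        0.00041184, -0.00104813]), 'joint_efforts': array([ 3.34118180e-03, -6.69123030e+01,  9.88423526e-01, -3.15145969e+01,
       -6.04582694e-02,  3.73767887e-02, -9.65251132e-06]), 'position': array([ 0.14220822, -0.60817164,  0.2260457 ]), 'ee_rot': array([-3.11958768e+00, -3.59833835e-01,  4.15936330e-04]), 'force': array([-0.00956533,  0.44092263, -0.36246494]), 'ft_torque': array([-0.01874501, -0.00653496,  0.00500345]), 'gripper_force': 0.0, 'width': 1.0017734424315758}
```

View pics/top0.png

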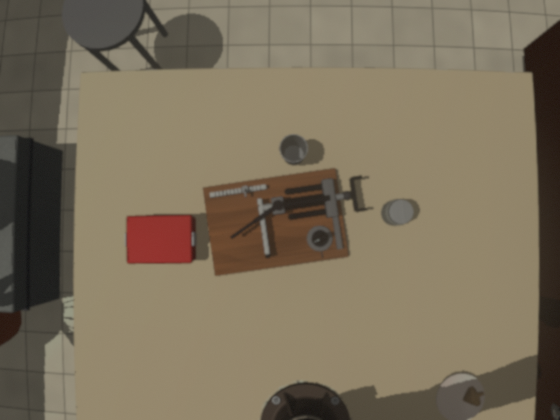

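View pics/scene0.png

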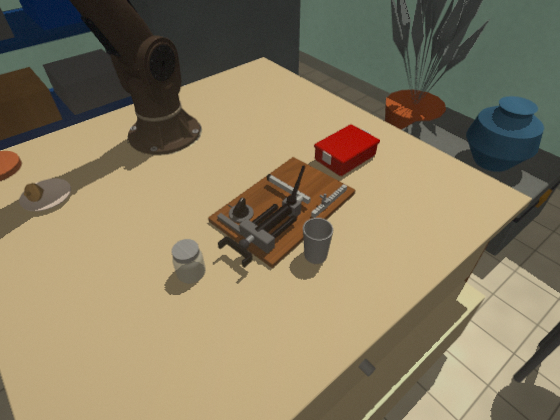

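The top view shows the board with corners near (205,187), (337,170), (348,257) and (217,273). The dial is at (320,238), the foot bar runs from (262,200) to (267,255), the lever paddle is near (245,228), and the clip is near (247,190). The scene view shows the same layout.

```bash
cat > h.py <<'E'
import numpy as np,cv2
from scipy.spatial.transform import Rotation as R
from cell import imaging
def ray(n,uv):
    c=imaging.camera_params(n); q=cv2.undistortPoints(np.float64(uv).reshape(-1,1,2),c['camera_matrix'],c['dist']).reshape(-1,2)
    r=np.c_[q[:,0],-q[:,1],-np.ones(len(q))]@R.from_rotvec(c['rotation']).as_matrix().T
    return c['origin'],r
def plane(n,uv,z):
    o,r=ray(n,uv); return o+r*((z-o[2])/r[:,2:])
def proj(n,P):
    c=imaging.camera_params(n); q=(np.atleast_2d(P)-c['origin'])@R.from_rotvec(c['rotation']).as_matrix()
    q=q*[1,-1,-1]; return cv2.projectPoints(q,np.zeros(3),np.zeros(3),c['camera_matrix'],c['dist'])[0].reshape(-1,2)
def withdepth(n,uv,d):
    o,r=ray(n,uv); c=imaging.camera_params(n); uv=np.int32(np.round(uv)).reshape(-1,2)
    return o+r*d[uv[:,1],uv[:,0]][:,None]
E
python3 - <<'E'
from h import *
Z=np.load('top0.npz');p,d=Z['p'],Z['d']
hsv=cv2.cvtColor(p,cv2.COLOR_RGB2HSV)
print([hsv[y,x] for x,y in((225,250),(290,260),(230,205),(100,150),(160,240))])
print(withdepth('top',[(225,250),(290,260),(230,205),(180,300),(160,240),(320,238),(265,230)],d).round(4))
roi=np.zeros(p.shape[:2],np.uint8);roi[160:285,200:352]=1
m=((hsv[...,0]<15)&(hsv[...,1]>110)&(roi>0)).astype(np.uint8)*255
m=cv2.morphologyEx(m,cv2.MORPH_CLOSE,np.ones((25,25)));m=cv2.morphologyEx(m,cv2.MORPH_OPEN,np.ones((9,9)))
c=max(cv2.findContours(m,0,2)[0],key=cv2.contourArea).reshape(-1,2)
P=plane('top',c,0.018)[:,:2]
r=cv2.minAreaRect(np.float32(P)*1000);print(r,cv2.boxPoints(r))
b=proj('top',np.c_[cv2.boxPoints(r)/1000,np.full(4,.018)])
im=p[:,:,::-1][155:285,195:385].copy();im=cv2.convertScaleAbs(cv2.resize(im,None,fx=4,fy=4,interpolation=cv2.INTER_CUBIC),alpha=1.7)
cv2.polylines(im,[np.int32((b-[195,155])*4)],True,(0,255,0),1)
cv2.imwrite('pics/c1.png',im)
E
```

```text
[array([ 13, 139, 103], dtype=uint8), array([ 14, 135, 100], dtype=uint8), array([ 13, 132, 104], dtype=uint8), array([ 22,  67, 149], dtype=uint8), array([  2, 173, 146], dtype=uint8)]
[[ 0.4795  0.215   0.017 ]
 [ 0.454   0.0421  0.0165]
 [ 0.5992  0.2023  0.0186]
 [ 0.3418  0.3406  0.0011]
 [ 0.5064  0.3752  0.0677]
 [ 0.5136 -0.0345  0.062 ]
 [ 0.5334  0.1059  0.0536]]
((555.6072998046875, 83.53003692626953), (233.80291748046875, 356.8668518066406), 8.524176597595215) [[ 413.54858  242.66444]
 [ 466.4458  -110.26022]
 [ 697.666    -75.60437]
 [ 644.7688   277.3203 ]]
```

View pics/c1.png

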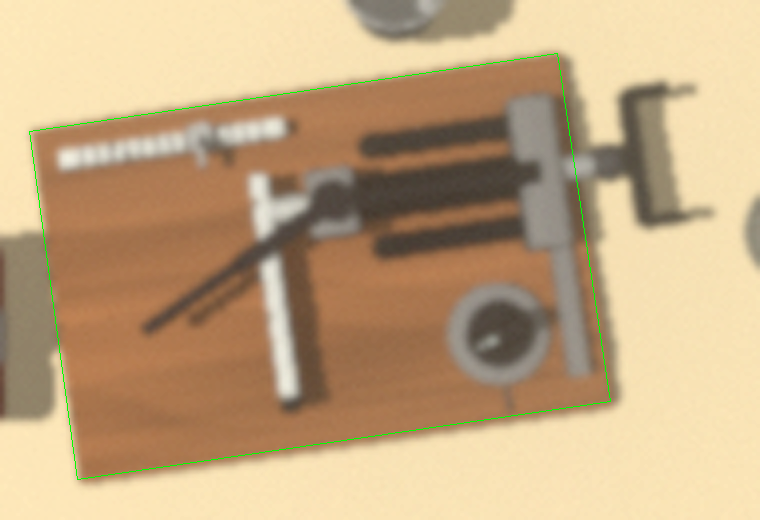

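The overlaid outline fits the board (234 x 357 mm, yaw 8.5°), and the dial comes out where it should be. Next I measure the dial angle, bar, pointer and lever in the board frame from depth.

```bash
cat >> h.py <<'E'
C=np.array([.5556,.0835]);YAW=np.deg2rad(8.52)
RB=np.array([[np.cos(YAW),-np.sin(YAW)],[np.sin(YAW),np.cos(YAW)]])
def loc(P): P=np.atleast_2d(P); return np.c_[(P[:,:2]-C)@RB,P[:,2]]
def w(xy): return C+RB@np.array(xy)
def cloud(d):
    v,u=np.mgrid[160:285,200:352]; uv=np.c_[u.ravel(),v.ravel()]
    return uv,loc(withdepth('top',uv,d))
E
python3 - <<'E'
from h import *
from cell import observe
Z=np.load('top0.npz');p,d=Z['p'],Z['d']
hsv=cv2.cvtColor(p,cv2.COLOR_RGB2HSV)
uv,L=cloud(d); V=p[uv[:,1],uv[:,0]].astype(int); hs=hsv[uv[:,1],uv[:,0]].astype(int)
def sel(x0,x1,y0,y1,z0,z1): return (L[:,0]>x0)&(L[:,0]<x1)&(L[:,1]>y0)&(L[:,1]<y1)&(L[:,2]>z0)&(L[:,2]<z1)
def pr(n,A):
    A=A[:,:2]*1000; c=A.mean(0); s,e=np.linalg.eigh(np.cov(A.T)); print(n,len(A),c.round(1),'axis deg',np.degrees(np.arctan2(e[1,1],e[0,1])).round(1),'sd',np.sqrt(s).round(1))
m=sel(-.09,-.03,-.14,-.08,.05,.075);pr('dialbar',L[m])
t=m|sel(-.09,-.03,-.14,-.08,.04,.08); t&=(V.min(1)>105);
if t.sum()>0: print('tick',(plane('top',uv[t],.062)),loc(plane('top',uv[t],.062)).mean(0),V[t])
m=sel(-.095,.07,.01,.05,.045,.058);pr('bar',L[m]);print(L[m].min(0),L[m].max(0))
m=sel(-.05,.035,.04,.13,.06,.08);pr('lever',L[m]);print(np.median(np.degrees(np.arctan2(-(L[m][:,0]-.04),L[m][:,1]+.015))))
m=sel(.07,.105,.04,.13,.03,.08)
for a,b in zip(uv[m],(L[m]*1000).round(0)): print(a,b,hsv[a[1],a[0]]) if b[0]<89 or b[2]>38 else 0
m=sel(-.12,-.02,-.18,-.145,.022,.1);pr('graybar',L[m]);print(L[m].max(0),L[m].min(0))
o=observe();M=R.from_rotvec(o['ee_rot']).as_matrix();print('tooly yaw',np.degrees(np.arctan2(M[1,1],M[0,1])),M[:,2])
print('dial',w([-.06,-.11]),'bar',w([-.073,.03]))
E
```

```text
dialbar 92 [ -60.8 -111. ] axis deg 111.4 sd [ 4.1 12.1]
bar 291 [-11.7  27. ] axis deg 178.3 sd [ 4.8 46.6]
[-0.09080196  0.01098375  0.04500901] [0.06274689 0.03449257 0.05761156]
lever 116 [-6.1 74.1] axis deg 117.1 sd [ 2.7 24.5]
27.335037497871582
[243 186] [103.  67.  44.] [ 15  51 111]
[244 186] [103.  64.  41.] [ 15  41 112]
[245 186] [102.  61.  45.] [ 15  32 112]
[246 186] [102.  59.  45.] [ 16  35 108]
[247 186] [101.  56.  44.] [ 14  50 101]
[242 187] [101.  70.  43.] [ 17  37 109]
[243 187] [100.  67.  44.] [ 18  27 112]
[244 187] [100.  64.  45.] [ 19  25 113]
[245 187] [99. 62. 46.] [ 20  20 112]
[246 187] [99. 59. 48.] [ 20  21 109]
[247 187] [99. 57. 45.] [ 15  30 102]
[249 187] [98. 52. 40.] [ 18  33 102]
[242 188] [98. 70. 45.] [ 18  23 110]
[243 188] [97. 67. 46.] [ 23  20 112]
[244 188] [98. 65. 41.] [ 23  19 109]
[245 188] [97. 62. 45.] [ 20  22 105]
[246 188] [97. 60. 42.] [ 23  20 103]
[247 188] [96. 57. 47.] [20 24 97]
[242 189] [96. 71. 42.] [ 20  21 110]
[243 189] [95. 68. 44.] [ 23  18 111]
[244 189] [93. 63. 63.] [ 21  17 103]
[245 189] [94. 62. 51.] [19 
[... 956 characters left out ...]
 42.] [13 66 96]
[244 193] [85. 68. 34.] [ 13  45 102]
[245 193] [84. 64. 46.] [16 39 99]
[230 194] [ 88. 105.  32.] [15 53 97]
[231 194] [ 88. 103.  30.] [14 54 99]
[245 194] [81. 64. 49.] [ 14  47 103]
[246 194] [81. 62. 46.] [13 70 98]
[222 195] [ 88. 125.  39.] [ 14  43 102]
[245 195] [78. 64. 51.] [ 14  55 102]
[246 195] [78. 61. 51.] [ 13  71 100]
[245 196] [75. 64. 55.] [ 13  71 100]
[246 196] [75. 62. 50.] [12 86 98]
graybar 166 [ -58.  -158.9] axis deg 177.9 sd [ 4.7 22.4]
[-0.02011062 -0.14502643  0.03621102] [-0.11708241 -0.17268222  0.02205369]
tooly yaw -76.84041394174199 [-4.14495855e-04  1.28165791e-03 -9.99999093e-01]
dial [ 0.51255916 -0.03417534] bar [0.47896097 0.10235364]
```

>>> {"method": "apply_moves", "body": {
  "commands": [
    [45,0.5,0.78,0,0.3],
    [45,0.5,0.78,0,0.31],
    [45,0.5,0.78,0,0.31],
    [45,0.5,0.78,0,0.31],
    [45,0.5,0.78,0,0.31],
    [45,0.5,0.78,0,0.31],
    [45,0.5,0.78,0,0.31],
    [45,0.5,0.78,0,0.31],
    [45,0.5,0.78,0,0.31],
    [45,0.5,0.78,0,0.31],
    [45,0.5,0.78,0,0.31],
    [45,0.5,0.78,0,0.31]
  ],
  "newtons": 25
}}

```text
clock: 1.6
position: [0.5029, -0.0456, 0.2266]
ee_rot: [-1.578, -2.717, 0.0]
force: [-0.5, 0.7, 0.5]
width: 0.451
gripper_force: 0.0
```

```bash
cat > st.py <<'E'
from h import *
from cell import observe
o=observe();M=R.from_rotvec(o['ee_rot']).as_matrix();P=o['position']
print('clk',o['clock'],'pos',P.round(4),'loc',loc(P).round(4),'tooly',np.degrees(np.arctan2(M[1,1],M[0,1])).round(2),'tz',M[:,2].round(3),'F',o['force'].round(1),'T',o['ft_torque'].round(2),'w',round(o['width'],3),round(o['gripper_force'],1),'j',o['joints'].round(2))
E
python3 - <<'E'
import st
from h import *
Z=np.load('top0.npz');p,d=Z['p'],Z['d']
uv,L=cloud(d);hs=cv2.cvtColor(p,cv2.COLOR_RGB2HSV)[uv[:,1],uv[:,0]].astype(int)
Q=loc(plane('top',uv,.054))*1000
m=(hs[:,1]<45)&(hs[:,2]>105)&(Q[:,0]>-95)&(Q[:,0]<75)&(Q[:,1]>5)&(Q[:,1]<45)&(L[:,2]>.03)
for a,b in((-95,-70),(-70,-50),(-50,-30),(-30,-10),(45,75)):
    k=m&(Q[:,0]>a)&(Q[:,0]<b); print(a,k.sum(),np.median(Q[k],0),Q[k].mean(0).round(1))
print('end x',Q[m].min(0),Q[m].max(0))
E
```

```text
clk 1.6 pos [ 0.5029 -0.0456  0.2266] loc [[-0.0712 -0.1199  0.2266]] tooly 29.71 tz [-0. -0. -1.] F [-0.5  0.7  0.5] T [-0.04 -0.21 -0.01] w 0.451 0.0 j [ 0.49  0.31 -0.64  1.82  0.21  1.08  0.29]
-95 13 [-74.3730251  28.7785121  54.       ] [-74.   29.4  54. ]
-70 31 [-59.924336    29.47393527  54.        ] [-60.2  29.3  54. ]
-50 33 [-40.73018435  29.06880377  54.        ] [-40.2  29.   54. ]
-30 31 [-20.08927557  29.03651094  54.        ] [-19.7  29.   54. ]
45 31 [53.97503566 28.22178552 54.        ] [53.7 28.  54. ]
end x [-77.6353505    6.03734352  54.        ] [62.75747327 34.183223   54.        ]
```

>>> {"method": "apply_moves", "body": {
  "commands": [
    [45,0.15,0.18,-0.5,0],
    [45,0,0,-0.9,0],
    [45,0,0,-0.9,0],
    [45,0,0,-0.5,0],
    [45,0,0,-0.34,0],
    [45,0,0,0,0]
  ]
}}

```text
clock: 2.35
position: [0.51, -0.0362, 0.0369]
ee_rot: [-1.582, -2.711, 0.002]
force: [-0.8, -1.0, 1.2]
width: 0.446
gripper_force: 0.0
```

```bash
python3 - <<'E'
import st
from h import *
p,d=imaging.get_image('scene')
u,v=proj('scene',[.512,-.035,.06])[0].astype(int);print(u,v)
im=p[v-60:v+60,u-80:u+80,::-1];cv2.imwrite('pics/g1.png',cv2.convertScaleAbs(cv2.resize(im,None,fx=4,fy=4,interpolation=cv2.INTER_CUBIC),alpha=1.8))
E
```

```text
clk 2.35 pos [ 0.51   -0.0362  0.0369] loc [[-0.0629 -0.1116  0.0369]] tooly 29.46 tz [-0.004  0.    -1.   ] F [-0.8 -1.   1.2] T [ 0.03 -0.12  0.01] w 0.446 0.0 j [ 0.35  0.56 -0.52  2.01  0.43  0.69  0.07]
239 202
```

View pics/g1.png

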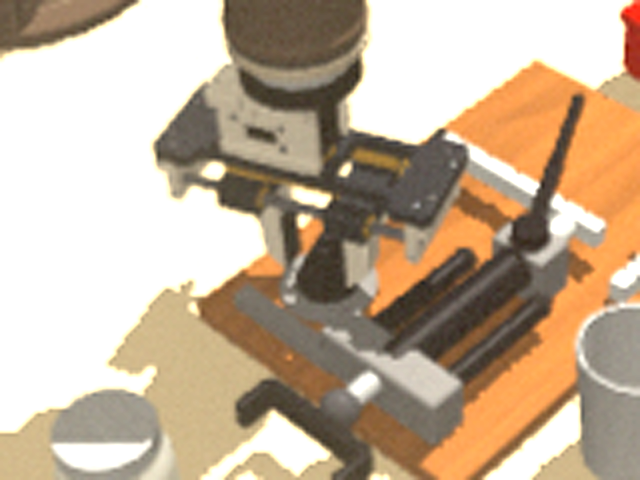

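The fingers straddle the dial's bar, at crop (320,260). I shift by about 2 mm, then close.

>>> {"method": "apply_moves", "body": {
  "commands": [
    [45,0.03,0.02,0.02,0],
    [12,0,0,0,0],
    [0,0,0,0,0],
    [0,0,0,0,0],
    [0,0,0,0,0],
    [0,0,0,0,0]
  ]
}}

```text
clock: 3.15
position: [0.513, -0.0352, 0.0398]
ee_rot: [1.584, 2.713, -0.001]
force: [-1.8, -1.0, 5.2]
width: 0.153
gripper_force: 25.0
```

```bash
python3 -c "import st"
```

```text
clk 3.15 pos [ 0.513  -0.0352  0.0398] loc [[-0.0598 -0.1111  0.0398]] tooly 29.44 tz [-0. -0. -1.] F [-1.8 -1.   5.2] T [-0.23  0.26  0.03] w 0.153 25.0 j [ 0.35  0.56 -0.52  2.    0.43  0.69  0.07]
```

>>> {"method": "apply_moves", "body": {
  "commands": [
    [0,0,0,0,0.3],
    [0,0,0,0,0.34],
    [0,0,0,0,0.34],
    [0,0,0,0,0.34],
    [0,0,0,0,0.34],
    [0,0,0,0,0.34],
    [0,0,0,0,0.3],
    [0,0,0,0,0.1],
    [0,0,0,0,0]
  ]
}}

```text
clock: 4.28
position: [0.513, -0.0351, 0.0398]
ee_rot: [0.226, -3.133, 0.0]
force: [-3.6, -0.9, 6.8]
width: 0.15
gripper_force: 25.0
```

```bash
python3 -c "import st"
```

```text
clk 4.275 pos [ 0.513  -0.0351  0.0398] loc [[-0.0597 -0.111   0.0398]] tooly 98.24 tz [-0. -0. -1.] F [-3.6 -0.9  6.8] T [-0.07  0.41  0.01] w 0.15 25.0 j [ 0.56  0.65 -0.83  1.98  0.67  0.8   1.05]
```

Torque is still about zero, so I press a bit further to feel for the stop.

>>> {"method": "apply_moves", "body": {
  "commands": [
    [0,0,0,0,0.06],
    [0,0,0,0,0.0],
    [0,0,0,0,0.06],
    [0,0,0,0,0.0]
  ]
}}

```text
clock: 4.78
position: [0.5131, -0.0351, 0.0398]
ee_rot: [0.317, -3.125, -0.0]
force: [-1.4, -0.3, 5.4]
width: 0.158
gripper_force: 25.8
```

```bash
python3 -c "import st"
```

```text
clk 4.775 pos [ 0.5131 -0.0351  0.0398] loc [[-0.0596 -0.111   0.0398]] tooly 101.58 tz [-0.  0. -1.] F [-1.4 -0.3  5.4] T [-0.    0.37 -0.59] w 0.158 25.8 j [ 0.57  0.66 -0.85  1.98  0.69  0.81  1.1 ]
```

>>> {"method": "apply_moves", "body": {
  "commands": [
    [45,0,0,0,0],
    [45,0,0,0,0],
    [45,0,0,0.5,0],
    [45,0,0,0.6,0],
    [45,-0.17,0.76,0,-0.06],
    [45,-0.17,0.76,0,-0.06],
    [45,-0.17,0.76,0,0],
    [45,0,0,0,0]
  ]
}}

```text
clock: 5.78
position: [0.4816, 0.1061, 0.1061]
ee_rot: [-0.235, 3.132, 0.003]
force: [0.3, -1.6, 0.5]
width: 0.447
gripper_force: 0.0
```

```bash
python3 - <<'E'
import st
from h import *
p,d=imaging.get_image('scene')
cv2.imwrite('pics/s2.png',cv2.convertScaleAbs(cv2.resize(p[140:260,180:350,::-1],None,fx=4,fy=4,interpolation=cv2.INTER_CUBIC),alpha=1.8))
print('target',w([-.07,.0293]))
E
```

```text
clk 5.775 pos [0.4816 0.1061 0.1061] loc [[-0.0698  0.0333  0.1061]] tooly 98.58 tz [ 0.001  0.002 -1.   ] F [ 0.3 -1.6  0.5] T [ 0.09 -0.17  0.07] w 0.447 0.0 j [ 0.36  0.54 -0.93  1.98  0.55  0.89  0.86]
target [0.48203157 0.10210583]
```

View pics/s2.png

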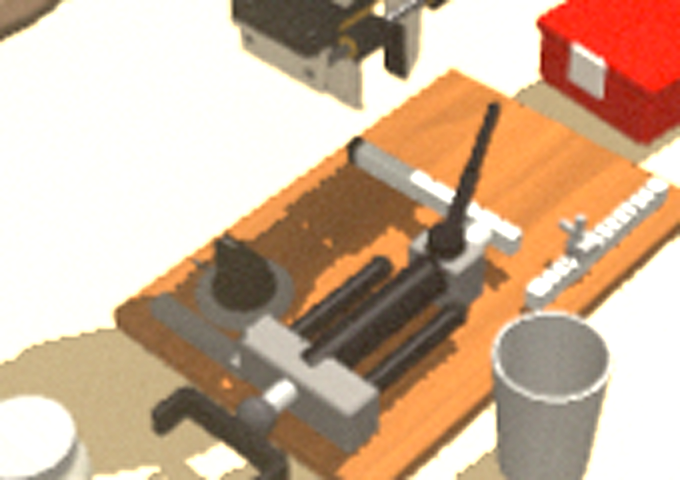

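The dial bar now points at the board's -x side and its zero line. I go down on the foot bar and grip it.

>>> {"method": "apply_moves", "body": {
  "commands": [
    [45,0,-0.06,-0.5,0],
    [45,0,0,-0.5,0],
    [45,0,0,-0.3,0],
    [45,0,0,0,0],
    [0,0,0,0,0],
    [0,0,0,0,0],
    [0,0,0,0,0],
    [0,0,0,0,0]
  ],
  "newtons": 12
}}

```text
clock: 6.82
position: [0.4826, 0.1016, 0.0283]
ee_rot: [-0.228, 3.131, 0.008]
force: [-2.3, 11.3, -2.4]
width: 0.131
gripper_force: 12.0
```

```bash
python3 -c "import st"
```

```text
clk 6.825 pos [0.4826 0.1016 0.0283] loc [[-0.0695  0.0287  0.0283]] tooly 98.34 tz [ 0.002  0.005 -1.   ] F [-2.3 11.3 -2.4] T [2.24 0.23 0.07] w 0.131 12.0 j [ 0.28  0.64 -0.82  2.05  0.69  0.75  0.75]
```

>>> {"method": "apply_moves", "body": {
  "commands": [
    [0,-0.02,0.15,0,0],
    [0,-0.02,0.15,0,0],
    [0,-0.02,0.15,0,0],
    [0,-0.02,0.13,0,0],
    [0,0,0,0,0],
    [0,0,0,0,0]
  ]
}}

```text
clock: 7.58
position: [0.478, 0.1323, 0.0281]
ee_rot: [-0.224, 3.133, -0.002]
force: [-1.3, -4.3, 8.7]
width: 0.127
gripper_force: 12.0
```

```bash
cat > look.py <<'E'
import sys,st
from h import *
n=sys.argv[1]
for c in('top','scene'):
    p,d=imaging.get_image(c); np.savez(f'{c}{n}.npz',p=p,d=d)
    uv0=proj(c,[.61,.15,.05])[0].astype(int); u,v=uv0
    f=10 if c=='top' else 8
    cv2.imwrite(f'pics/{c}{n}.png',cv2.convertScaleAbs(cv2.resize(p[v-28:v+28,u-38:u+38,::-1],None,fx=f,fy=f,interpolation=cv2.INTER_CUBIC),alpha=1.6));print(c,u-38,v-28)
E
python3 look.py 3
```

```text
clk 7.575 pos [0.478  0.1323 0.0281] loc [[-0.0695  0.0597  0.0281]] tooly 98.18 tz [ 0.001 -0.002 -1.   ] F [-1.3 -4.3  8.7] T [-0.59  0.16  0.12] w 0.127 12.0 j [ 0.21  0.65 -0.81  2.04  0.69  0.75  0.68]
top 210 172
scene 277 165
```

View pics/top3.png

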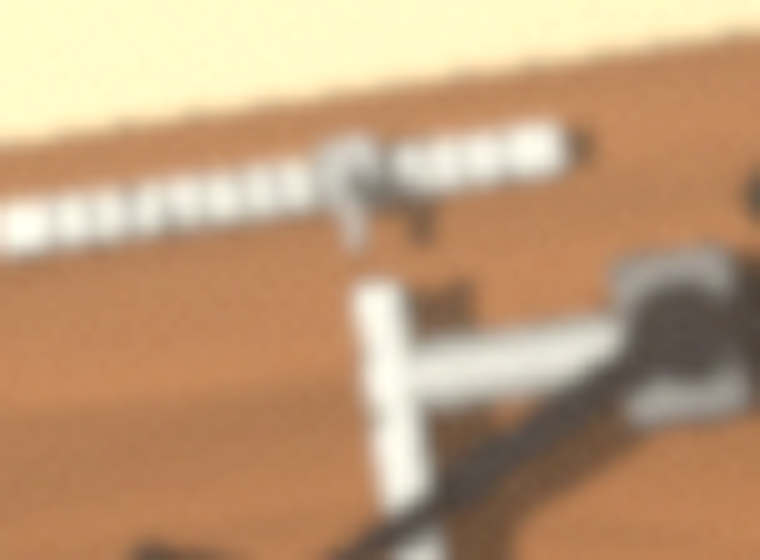

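The bar end sits at crop (378,285) and the pointer tip at (355,242). Extrapolated along its axis, the bar falls about 1.5 px short, roughly 4 mm. I now measure that sub-pixel.

```bash
cat > gap.py <<'E'
import sys
from h import *
# y of bar and pointer in the board frame (yaw from the bar/rail slope), weighted by paleness over wood
def gap(n):
    p=np.load(f'top{n}.npz')['p']; hs=cv2.cvtColor(p,cv2.COLOR_RGB2HSV).astype(float)
    v,u=np.mgrid[180:225,225:285]; uv=np.c_[u.ravel(),v.ravel()]
    W=np.clip(120-hs[uv[:,1],uv[:,0],1],0,None)*(hs[uv[:,1],uv[:,0],2]>85)
    def rows(z,x0,x1,y0,y1,k):
        Q=loc(plane('top',uv,z))*1000; s=(Q[:,0]>x0)&(Q[:,0]<x1)&(Q[:,1]>y0)&(Q[:,1]<y1)&(W>k)
        return Q[s],W[s]
    B,wb=rows(.054,-5,60,y0,y0+20,40); f=np.polyfit(B[:,0],B[:,1],1,w=wb)
    T,wt=rows(.048,74,86,55,75,25); ty=np.average(T[:,1],weights=wt);tx=np.average(T[:,0],weights=wt)
    print('bar fit',f,'at tip x',np.polyval(f,tx),'tip',tx,ty,'missing mm',ty-np.polyval(f,tx),len(B),len(T))
y0=float(sys.argv[2]); gap(sys.argv[1])
E
python3 gap.py 3 48; python3 gap.py 0 19
```

```text
bar fit [-3.91147178e-02  5.96121105e+01] at tip x 56.4117579097895 tip 81.81965154979905 64.35375687858176 missing mm 7.941998968792262 137 19
bar fit [-2.76129106e-02  2.89544301e+01] at tip x 26.71412142605971 tip 81.13265303175807 65.3522891504932 missing mm 38.6381677244335 117 16
```

View pics/scene3.png

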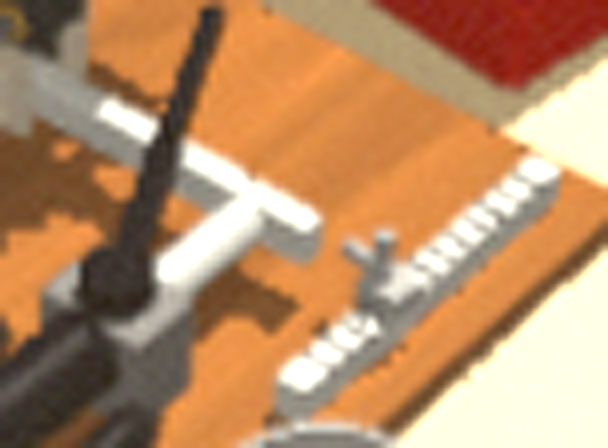

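```bash
python3 - <<'E'
from h import *
t=lambda a:np.array(a)/10+[209.5,171.5]
s=lambda a:np.array(a)/8+[276.5,164.5]
for z in(.045,.048,.051): print(z,'tip top',loc(plane('top',t([[354,240],[351,215]]),z))*1000,'scene',loc(plane('scene',s([[350,243]]),z))*1000)
print('bar top',loc(plane('top',t([[378,290],[392,395],[405,470]]),.054))*1000)
print('bar scene',loc(plane('scene',s([[305,230],[252,197],[110,112]]),.054))*1000)
# tip height by triangulation
a,ra=ray('top',t([[354,240]]));b,rb=ray('scene',s([[348,241]]))
k=np.linalg.lstsq(np.c_[ra[0],-rb[0]],b-a,rcond=None)[0];print(a+ra[0]*k[0],b+rb[0]*k[1],loc(a+ra[0]*k[0]),loc(b+rb[0]*k[1]))
# clean bar fit
for n,c in(('0',29),('3',60)):
    p=np.load(f'top{n}.npz')['p'];hs=cv2.cvtColor(p,cv2.COLOR_RGB2HSV).astype(float)
    v,u=np.mgrid[180:260,225:290];uv=np.c_[u.ravel(),v.ravel()];Q=loc(plane('top',uv,.054))*1000
    W=np.clip(110-hs[uv[:,1],uv[:,0],1],0,None)*(hs[uv[:,1],uv[:,0],2]>85)
    for x0,x1 in((0,12),(52,63)):
        k=(Q[:,0]>x0)&(Q[:,0]<x1)&(abs(Q[:,1]-c)<10)&(W>30);print(n,x0,np.average(Q[k],0,weights=W[k]),k.sum())
E
```

```text
0.045 tip top [[77.49586725 65.06383129 45.        ]
 [84.05890722 64.92692037 45.        ]] scene [[74.22643809 66.67676787 45.        ]]
0.048 tip top [[77.22033941 64.7285653  48.        ]
 [83.76524351 64.5920327  48.        ]] scene [[76.03068531 64.01145796 48.        ]]
0.051 tip top [[76.94481156 64.3932993  51.        ]
 [83.47157979 64.25714504 51.        ]] scene [[77.83493253 61.34614804 51.        ]]
bar top [[62.98291197 59.72907467 54.        ]
 [35.68287873 59.96294393 54.        ]
 [16.11081456 59.37340411 54.        ]]
bar scene [[ 64.03910562  53.72283745  54.        ]
 [ 39.79508301  54.90311083  54.        ]
 [-26.79708486  56.77194462  54.        ]]
[0.62226655 0.158768   0.04950476] [0.6210295  0.15727705 0.04922781] [[0.07708214 0.0645604  0.04950476]] [[0.07563785 0.06326918 0.04922781]]
0 0 [ 5.09697551 29.39899579 54.        ] 20
0 52 [57.43252651 28.84959059 54.        ] 26
3 0 [ 8.86154994 60.24249255 54.        ] 13
3 52 [57.5026693  59.13350652 54.        ] 26
```

>>> {"method": "apply_moves", "body": {
  "commands": [
    [0,-0.015,0.1,0,0],
    [0,0,0,0,0],
    [0,0,0,0,0]
  ]
}}

```text
clock: 8.05
position: [0.4771, 0.138, 0.0281]
ee_rot: [-0.224, 3.133, -0.003]
force: [-1.8, -4.3, 9.1]
width: 0.13
gripper_force: 12.0
```

```bash
sed -i 's/f=10 if.*/f=9/' look.py; python3 look.py 4; python3 - <<'E'
from h import *
import cv2
a=cv2.imread('pics/top4.png');b=cv2.imread('pics/scene4.png')
a=a[:,150:550];b=b[:,150:550]
cv2.imwrite('pics/both4.png',np.hstack([a,b]));print(a.shape,b.shape)
E
```

```text
clk 8.05 pos [0.4771 0.138  0.0281] loc [[-0.0695  0.0655  0.0281]] tooly 98.17 tz [ 0.001 -0.002 -1.   ] F [-1.8 -4.3  9.1] T [-0.68  0.09  0.13] w 0.13 12.0 j [ 0.2   0.65 -0.81  2.04  0.69  0.76  0.67]
top 210 172
scene 277 165
(504, 400, 3) (504, 400, 3)
```

View pics/both4.png

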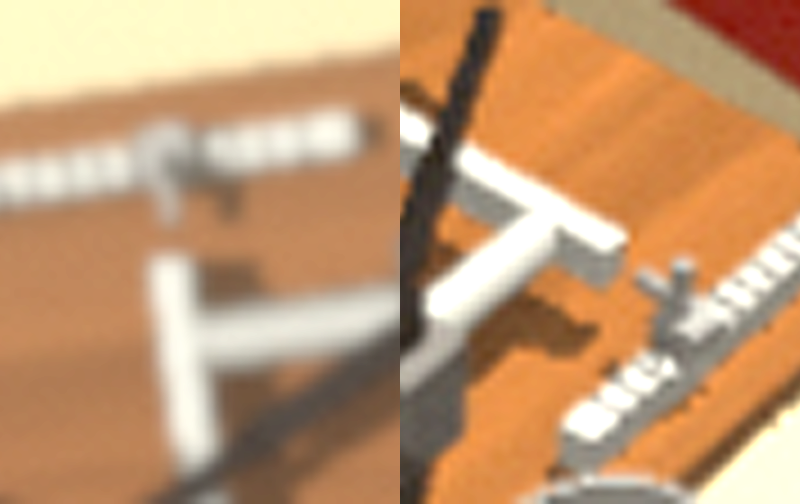

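The pointer tip at (168,215) is in line with the bar axis in the top half, within about 1 mm, and nearly so in the scene half. Now I slide along the bar in +x.

>>> {"method": "apply_moves", "body": {
  "commands": [
    [0,0.1,0.014,0,0],
    [0,0.13,0.019,0,0],
    [0,0.13,0.019,0,0],
    [0,0.13,0.019,0,0],
    [0,0.13,0.019,0,0],
    [0,0.13,0.019,0,0],
    [0,0,0,0,0]
  ],
  "newtons": 8
}}

```text
clock: 9.02
position: [0.5189, 0.1429, 0.026]
ee_rot: [0.223, -3.127, 0.006]
force: [-5.5, -5.2, -4.5]
width: 0.13
gripper_force: 8.6
```

```bash
python3 -c "import st"
```

```text
clk 9.025 pos [0.5189 0.1429 0.026 ] loc [[-0.0275  0.0642  0.026 ]] tooly 98.17 tz [-0.006 -0.004 -1.   ] F [-5.5 -5.2 -4.5] T [-0.85  1.21  0.05] w 0.13 8.6 j [ 0.19  0.7  -0.8   1.93  0.69  0.82  0.72]
```

>>> {"method": "apply_moves", "body": {
  "commands": [
    [0,0.13,0.022,0,0],
    [0,0.13,0.022,0,0],
    [0,0.13,0.022,0,0],
    [0,0.13,0.022,0,0],
    [0,0.13,0.021,0,0],
    [0,0.13,0.021,0,0],
    [0,0.1,0.018,0,0],
    [0,0,0,0,0]
  ]
}}

```text
clock: 10.02
position: [0.5664, 0.1512, 0.0255]
ee_rot: [0.224, -3.118, 0.011]
force: [-26.2, -7.3, 11.7]
width: 0.131
gripper_force: 22.3
```

```bash
python3 look.py 5
```

```text
clk 10.025 pos [0.5664 0.1512 0.0255] loc [[0.0207 0.0654 0.0255]] tooly 98.23 tz [-0.015 -0.008 -1.   ] F [-26.2  -7.3  11.7] T [-1.67  5.05 -0.45] w 0.131 22.3 j [ 0.17  0.76 -0.79  1.8   0.68  0.89  0.77]
top 210 172
scene 277 165
```

View pics/scene5.png

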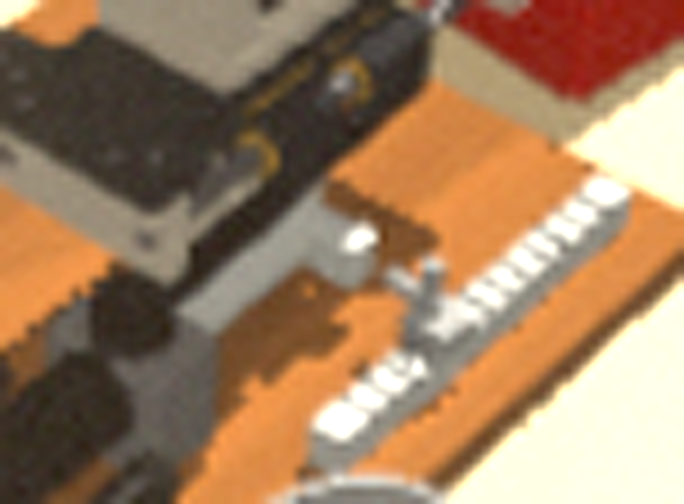

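The scene shows the bar end at (358,250) still level with the pointer tip at (393,275). The 26 N in x suggests the inner finger is pressing on the rod's side, at local x 31. I turn the tool slightly clockwise so the outer finger pushes the paddle further in.

>>> {"method": "apply_moves", "body": {
  "commands": [
    [0,-0.02,0,0,-0.08],
    [0,0,0,0,-0.08],
    [0,0,0,0,0],
    [0,0,0,0,0]
  ]
}}

```text
clock: 10.62
position: [0.567, 0.1516, 0.0255]
ee_rot: [0.1, -3.129, 0.009]
force: [-17.3, -6.3, 3.5]
width: 0.143
gripper_force: 11.7
```

```bash
python3 look.py 6; python3 - <<'E'
from h import *
p,d=imaging.get_image('scene')
cv2.imwrite('pics/s6.png',cv2.convertScaleAbs(cv2.resize(p[140:250,240:390,::-1],None,fx=5,fy=5,interpolation=cv2.INTER_CUBIC),alpha=1.8))
for P in([.04,-.015,.06],[.04,.0925,.066],[.04,.13,.072],[.0322,.13,.072],[.0,.13,.072]):
    q=proj('scene',[*w(P[:2]),P[2]])[0]; print(P,(q-[240,140])*5+2)
E
```

```text
clk 10.625 pos [0.567  0.1516 0.0255] loc [[0.0214 0.0657 0.0255]] tooly 93.67 tz [-0.011 -0.006 -1.   ] F [-17.3  -6.3   3.5] T [-1.14  3.48  0.08] w 0.143 11.7 j [ 0.16  0.75 -0.77  1.8   0.66  0.88  0.71]
top 210 172
scene 277 165
[0.04, -0.015, 0.06] [260.88892564 305.81943215]
[0.04, 0.0925, 0.066] [385.13089578 198.02687531]
[0.04, 0.13, 0.072] [426.258224   157.49982696]
[0.0322, 0.13, 0.072] [415.3047037  151.76263168]
[0.0, 0.13, 0.072] [370.87019936 128.48252449]
```

View pics/s6.png

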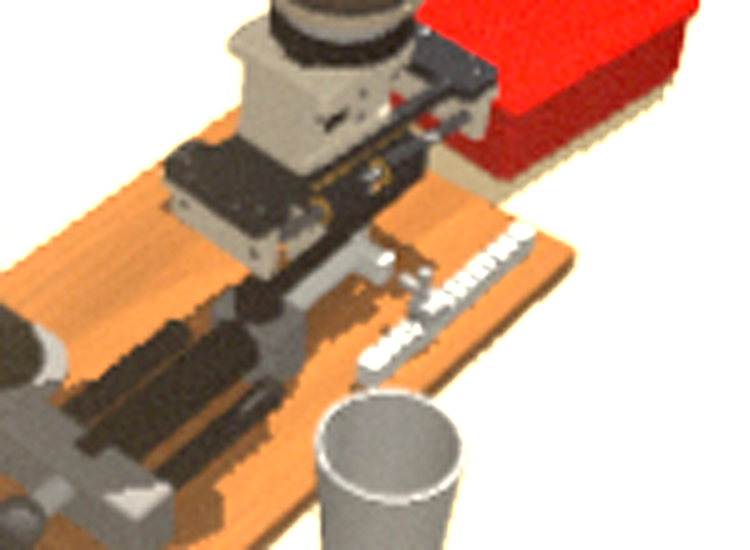

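The lever shows as a dark band from the pivot at (260,300) to about (425,150), matching the projection of a closed lever. I check its angle numerically from its lower +x edge, using the bar start as a control.

```bash
python3 - <<'E'
from h import *
from scipy.ndimage import map_coordinates as mc
import st
for n in ('3','6'):
    g=np.load(f'scene{n}.npz')['p'].max(2).astype(float)
    for th in ([0.38,.42,.46,.5,.54] if n=='3' else [-.08,-.04,0,.04,.08,.12,.16,.2]):
        out=[]
        for off in (-6,-4,-2,0,2,4,6,8):   # mm across lever, at z 59 (lower edge is off=+4)
            v=[]
            for r in np.arange(45,72,3.):
                x=40-r*np.sin(th)+off*np.cos(th); y=-15+r*np.cos(th)+off*np.sin(th)
                q=proj('scene',[*w([x/1000,y/1000]),.0655])[0]; v.append(mc(g,[[q[1]],[q[0]]],order=1)[0])
            out.append(round(np.mean(v)))
        print(n,th,out)
E
```

```text
clk 10.775 pos [0.5671 0.1516 0.0255] loc [[0.0214 0.0657 0.0255]] tooly 93.67 tz [-0.011 -0.006 -1.   ] F [-17.3  -5.7   4.7] T [-1.1   3.52  0.09] w 0.139 11.7 j [ 0.16  0.75 -0.77  1.8   0.66  0.88  0.71]
3 0.38 [38, 41, 54, 78, 107, 126, 132, 133]
3 0.42 [38, 38, 40, 50, 72, 103, 125, 132]
3 0.46 [53, 39, 38, 39, 46, 66, 98, 123]
3 0.5 [93, 57, 39, 38, 39, 44, 62, 92]
3 0.54 [110, 95, 61, 41, 38, 39, 42, 57]
6 -0.08 [31, 32, 34, 43, 61, 83, 96, 100]
6 -0.04 [34, 32, 31, 33, 41, 58, 80, 95]
6 0 [47, 35, 32, 31, 33, 39, 55, 78]
6 0.04 [69, 48, 35, 32, 31, 32, 38, 52]
6 0.08 [84, 71, 50, 36, 32, 31, 31, 37]
6 0.12 [87, 85, 73, 52, 38, 33, 31, 31]
6 0.16 [83, 87, 86, 75, 55, 39, 33, 31]
6 0.2 [75, 82, 86, 86, 77, 58, 41, 34]
```

The lever angle is about 0.00 to 0.01 rad, so it is closed (the control reads 0.48, matching the top view). I check the bar end's shift against the aligned view before handing in.

```bash
python3 - <<'E'
from h import *
P=w([.064,.0645]);q=proj('scene',[*P,.050])[0].round().astype(int)
J=[(proj('scene',[*w([.064,.0645+e]),.05])[0]-proj('scene',[*P,.05])[0])*100 for e in(.01,)]
print('px per 1 mm... y dir',J[0]/1000)
def patch(n,k=0): 
    g=cv2.cvtColor(np.load(f'scene{n}.npz')['p'],cv2.COLOR_RGB2GRAY).astype(np.float32); return g
up=lambda n:cv2.resize(patch(n)[q[1]-14:q[1]+14,q[0]-14:q[0]+18],None,fx=8,fy=8,interpolation=cv2.INTER_CUBIC)
b=cv2.resize(patch(4)[q[1]-4:q[1]+6,q[0]-2:q[0]+5],None,fx=8,fy=8,interpolation=cv2.INTER_CUBIC)
for n in('3','4','6'):
    r=cv2.matchTemplate(up(n),b,cv2.TM_CCOEFF_NORMED);_,m,_,l=cv2.minMaxLoc(r);print(n,m,np.array(l)/8-[12,10])
E
```

```text
px per 1 mm... y dir [ 0.22096918 -0.183928  ]
3 0.9584425687789917 [-1.625  1.   ]
4 0.9985363483428955 [0. 0.]
6 0.7901197671890259 [0.375 0.625]
```

```bash
python3 -c "
from cell import arm
print(arm.sign_off())"
```

```text
the job is handed in; nothing more can be done
None
```

I handed in the job with the dial pressed to its zero stop, the foot bar held level with the pointer to within about 1–2 mm by camera, and the cam lever closed (about 0.01 rad); the hand-in returned no verdict.

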